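# Close the intake filter: cover on the centre stud, wing nut down snug

## Robot

A 6-joint arm with a two-finger parallel gripper is mounted at the origin on a cart in front of the work surface, level with it; the furniture and walls round the work are solid. World frame = base frame: x ahead of the robot, y to its left, z up, the work surface at z = 0. Lengths are in m, angles in degrees, forces in N, time in s.
With the tool pointing down it reaches from about 0.375 to 0.9 m from the base axis. Payload 3.1 kg.
Tool frame: the origin (TCP) lies at the very end of the fingers, on their centre line; the grasp point (between the pads) lies 19 mm behind it; z points along the fingers, y is the line along which they close (so a half turn about z gives the same grasp; the last joint's range is limited). The gripper opens to 87 mm and grips with 3 to 60 N. Pads are 19 mm wide; open, the fingers measure 117 mm over their backs; the gripper's body (75 mm by 190 mm) begins 51 mm behind the grasp point.
Start: joints at [-87.118, 30.224, 82.088, -0, 67.689, -10.227], TCP at [0.142, -0.609, 0.223] pointing down, gripper open.
Joint ranges: [-176.69, 176.69], [-43.24, 126.21], [12.49, 139.97], [-82, 262], [0, 151.66], [-163.58, 163.58]. Speed limits (degrees/s): [159.86, 159.86, 180, 180, 180, 180].

## Interface

Orientations are given as a 3x3 rotation matrix whose columns are the frame's x, y, z axes.
In Python, from rig import * gives the robot as it stands.
- The arm moves only by the tool jog_arm, never from a script. Its arguments are lists of equal length, an entry for each row: "delta_pos": the shift along the world's x, y, z in cm, a list of three; "turn": the turn about the world's z in degrees; "grip": the closure, from 0 (fully open) to 1 (shut). In form: {"delta_pos": [[x, y, z], ...], "turn": [turn, ...], "grip": [grip, ...]}. A call has 1 to 12 rows; each row is the pose to reach, as a shift and turn from the pose commanded when the call began; what a row does not reach only later rows make up. A row lasts 1/8 s, in which the tool goes at most 62.5 mm and 10.7 degrees, less where a joint would pass 70% of its speed; a pose out of reach is approached as far as the arm can. A call with a gripper value outside its range is refused whole. The fingers move at their own pace and stop on an object; the grip force is fixed at half the most. Time passes only in rows, so rows that repeat a pose let the fingers close. It gives the time, the measured TCP pose, the force, the opening and the grip force at its end, in the units of the state.
- read_state(): the state, without advancing time (a new reading comes with each control period).
- capture(name): name is "scene" or "top" or "wrist"; returns a dict with "color" (384x512x3 uint8, blue, green, red), "fovy" (degrees; the focal length in pixels is half the picture's height over the tangent of half this angle, whatever the lens; pixels are square), "cx", "cy" (the principal point, pixels), "camera_from_world" (4x4, takes a point from world to camera coordinates). Camera axes: x right, y up, looking along -z (the intrinsics and any distortion apply to the point x, -y, -z); pixel columns grow to the right and rows downward; lengths in m; the calibration is good to about 2 mm. A picture is of the moment at which its call begins. There is no depth.
- hand_in(): hands the job in; it is judged then, once.
The state is a dict: "time_s": time; "joint_positions": joint angles; "qvel": joint speeds; "tau": joint torques, N m; "position": TCP position; "tcp_rot": TCP orientation; "force": force on the tool from outside, world axes, zero at the start; "moment": the same for the moment, N m; "opening": opening from 0.0 (shut) to 1.0 (fully open); "grasp_force": force on a finger pad.
Only numpy, scipy, OpenCV 4.12 (cv2) and the standard library are available. Lean on these libraries where they do the work, as an engineer would, in place of code of your own. Each camera call takes 0.05 s, during which the arm holds its last target. There are 200 camera calls.

## Task

The bench intake filter has just been given a fresh element. Close it up: set the blue cover on the canister's centre stud and let it rest on the element, then put the black wing nut on the stud and screw it down clockwise until it is snug and has drawn the cover all the way down onto the canister's rim. Leave the old filter, the glue stick, the screwdriver and the tape measure where they are.

Things in the scene. Friction and masses are not known exactly. Their poses are not given: they have to be found in the camera images.
- rim (a point): Centre of the rim of the blue canister (86 mm across) of the intake filter, fixed on the worktop on a grey bracket and tipped 30 degrees. z: out along the centre stud, 30 degrees from vertical, toward the robot's side; y level; x up the slope, to the back. The element's orange sealing face is sprung: it stands 3 mm above the rim; pressing it level takes 4 N at first, 10 N at the end.
- stud_tip (a point): Tip of the steel centre stud, 51 mm out from the rim on the axis; axes as the rim's. Core 10 mm thick, tip tapered to 5 mm. Coarse two-start right-hand thread, 18 mm across, from 27 to 46 mm above the rim, 14 mm of travel a turn. It catches when the line of the nut's wings, turning clockwise, passes the rim's x direction (twice a turn), and then holds the nut wherever it is left.
- cover_center (a point): Blue round cover, loose, lying right side up: 98 mm across, 36 mm high; this point is on its axis half-way up, z its axis. Flange with its top 10 mm above the foot, a 6 mm deep skirt below (92 mm inside). Grip it by its hub (see hub_top). Resting on the element this point is 15 mm above the rim plane, fully home 12 mm.
- hub_top (a point): Centre of the top of the cover's round hub, 36 mm above the cover's foot: the hub is 42 mm across and stands 26 mm above the flange, with a 23 mm bore through it for the stud. To be gripped from above at any yaw. With the cover home it is 30 mm above the rim, so the stud sticks 20 mm out of it.
- nut_center (a point): Black cap-type wing nut, loose, standing on its base: 49 mm high; this point is on its axis half-way up; z its axis, x along the wings. Round hub 29 mm across (collar 34 mm) and 24 mm high with a blind threaded bore from below, 22 mm wide, 21 mm deep. A half turn about z gives the same nut. Snug on the home cover, this point is 55 mm above the rim.
- nut_wing (a point): Middle of the nut's wing, 37 mm above its base: flat, 10 mm thick along y, 54 mm long along x, from 24 to 43 mm high in the middle and 49 mm at the ends; to be pinched across it. Set on the stud with the wings 0.7 rad counter-clockwise of the rim's x, the nut sinks until this point is about 75 mm above the rim; about 4.2 rad clockwise from there makes it snug (0.3 Nm), at 67 mm.
- old_filter: Old, dusty filter element standing on the worktop, a pleated drum 75 mm across and 60 mm high; origin at the centre of its underside. Leave it alone.
- glue_stick: Red and white glue stick, standing, 30 mm across, 95 mm high; origin under it. Leave it alone.
- screwdriver: Red screwdriver lying on the worktop near the robot, 206 mm long (along its y), 30 mm wide, 28 mm high; origin under its middle. Leave it alone.
- tape_measure: Teal tape measure standing on the worktop, 91 x 40 mm, 67 mm high; origin under it. Leave it alone.
Things that resemble listed ones, but are neither listed nor needed, are in the scene too. What is shaped like the part that bears nut_center but purple or red is not meant.

How it is judged (in metres and radians):
On the way, in this order (a step that is already met when the one before it is completed fails the run):
1. the cover rests over the stud on the element, right side up and let go (x of cover_center in the frame of rim between -0.005 and 0.005 m and y of cover_center in the frame of rim between -0.005 and 0.005 m and z of cover_center in the frame of rim between 0.0095 and 0.0175 m and angle between the z axis of cover_center and the z axis of rim, either way round below 0.12 rad and contact force between the fingers and cover below 0.2 N), for 0.2 s.
2. the wing nut has caught the thread of the stud (its middle less than 60 mm above the rim) (x of nut_center in the frame of rim between -0.005 and 0.005 m and y of nut_center in the frame of rim between -0.005 and 0.005 m and z of nut_center in the frame of rim below 0.06 m and angle between the z axis of nut_center and the z axis of rim, either way round below 0.12 rad), for 0.1 s.
3. the wing nut has drawn the cover home on the rim (z of cover_center in the frame of rim below 0.013 m and z of nut_center in the frame of rim below 0.0565 m), for 0.2 s.
At the end, for the whole second after the job is handed in: The cover is on the stud, right side up, within 1 mm of fully home on the rim; the wing nut is screwed down on it (middle under 56.5 mm above the rim, within 5 mm of the axis) and presses on it with more than 4 N by itself; both at rest (all of step 3 and x of cover_center in the frame of rim between -0.005 and 0.005 m and y of cover_center in the frame of rim between -0.005 and 0.005 m and x of nut_center in the frame of rim between -0.005 and 0.005 m and y of nut_center in the frame of rim between -0.005 and 0.005 m and angle between the z axis of each of cover_center, nut_center and the z axis of rim, either way round below 0.12 rad and z of cover_center in the frame of rim above 0.01 m and contact force between wing_nut and cover above 4 N and linear speed of each of cover, wing_nut below 0.02 m/s); the robot touches nothing.
It fails at once if the old filter is moved more than 3 cm (distance of old_filter from where it was at the start of the episode above 0.03 m).
It fails at once if the glue stick is moved more than 3 cm (distance of glue_stick from where it was at the start of the episode above 0.03 m).
It fails at once if the screwdriver is moved more than 3 cm (distance of screwdriver from where it was at the start of the episode above 0.03 m).
It fails at once if the tape measure is moved more than 3 cm (distance of tape_measure from where it was at the start of the episode above 0.03 m).
It also fails if it takes over 72 s, if anything falls off the work surface, if the arm or the gripper's body presses on something with over 40 N, if the wrist force passes 120 N, or if a joint passes its speed limit or range.

## Working session

There is one attempt and no reset: what is moved stays moved. The work goes in short steps, Python scripts to look and compute and a tool call to move; the robot and the scene stay as the last step left them, time stands still between calls to the robot, and variables do not carry over. Pictures are saved under pics/ and viewed, at most 10 in all, crops included, and the job is handed in when it is done.

Besides the shell and the picture viewer there is one more tool, called after "Call:" by a JSON object that holds its "name" and its "arguments", one argument or row to a line. jog_arm: Moves the arm, as the interface text tells. Its arguments: {"type":"object","properties":{"delta_pos":{"type":"array"},"turn":{"type":"array"},"grip":{"type":"array"}},"required":["delta_pos","turn","grip"]}

```bash
ls; mkdir -p pics
cat > h.py <<'E'
from rig import *
import numpy as np, cv2
def cap(n,f=None):
    d=capture(n)
    if f: cv2.imwrite('pics/'+f,d['color'])
    np.savez('pics/last_%s.npz'%n,**d)
    return d
E
python3 - <<'E'
from h import *
s=read_state()
for k in s: print(k,np.round(s[k],3).tolist())
a=cap('scene');b=cap('top');c=cap('wrist')
for d in (a,b,c): print(d['fovy'],d['cx'],d['cy'],[k for k in d],np.round(d['camera_from_world'],3).tolist())
cv2.imwrite('pics/a1.png',cv2.resize(a['color'],(800,600),interpolation=cv2.INTER_CUBIC))
cv2.imwrite('pics/b1.png',cv2.resize(b['color'],(800,600),interpolation=cv2.INTER_CUBIC))
E
```

```text
pics
time_s 0.0
joint_positions [-87.117, 30.277, 82.156, -0.0, 67.687, -10.227]
qvel [0.013, -0.002, 0.018, 0.08, -0.005, 0.015]
tau [-0.0, -44.005, -17.659, 0.063, 0.058, -0.0]
position [0.142, -0.608, 0.222]
tcp_rot [[0.974, 0.227, -0.0], [0.227, -0.974, 0.002], [0.0, -0.002, -1.0]]
force [0.171, -0.673, -0.151]
moment [0.055, 0.01, 0.02]
grasp_force 0.0
opening 1.0
47.82941104161765 261.3339151730582 191.48122484660087 ['color', 'fovy', 'cx', 'cy', 'camera_from_world'] [[0.84, -0.542, -0.022, -0.447], [0.348, 0.507, 0.788, -0.278], [-0.416, -0.67, 0.615, -1.337], [0.0, 0.0, 0.0, 1.0]]
46.12831733663077 246.35784064747463 196.15268953646697 ['color', 'fovy', 'cx', 'cy', 'camera_from_world'] [[-0.008, -1.0, 0.008, 0.015], [0.995, -0.007, 0.098, -0.527], [-0.098, 0.009, 0.995, -1.351], [0.0, 0.0, 0.0, 1.0]]
58.264941802623696 253.1964713638722 193.6833633894184 ['color', 'fovy', 'cx', 'cy', 'camera_from_world'] [[0.228, -0.974, -0.001, -0.624], [0.937, 0.219, -0.273, 0.032], [0.266, 0.061, 0.962, -0.39], [0.0, 0.0, 0.0, 1.0]]
```

View pics/a1.png

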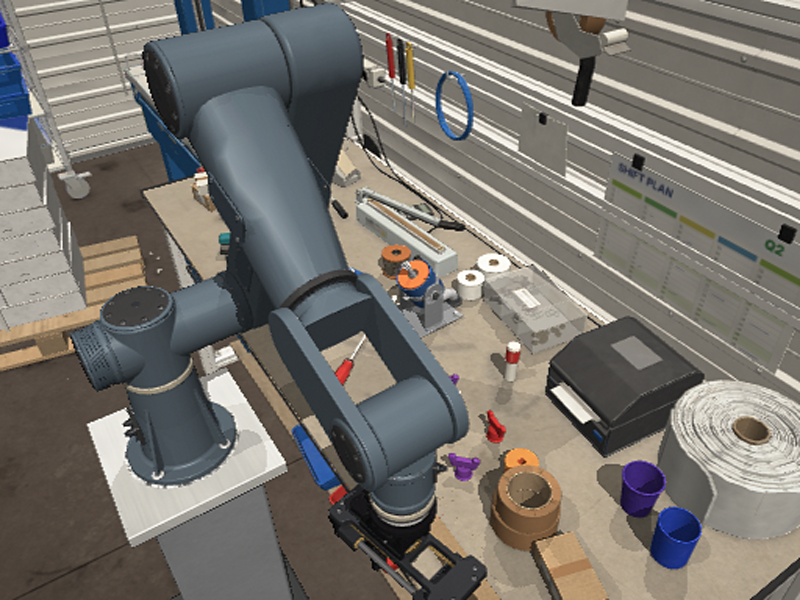

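View pics/b1.png

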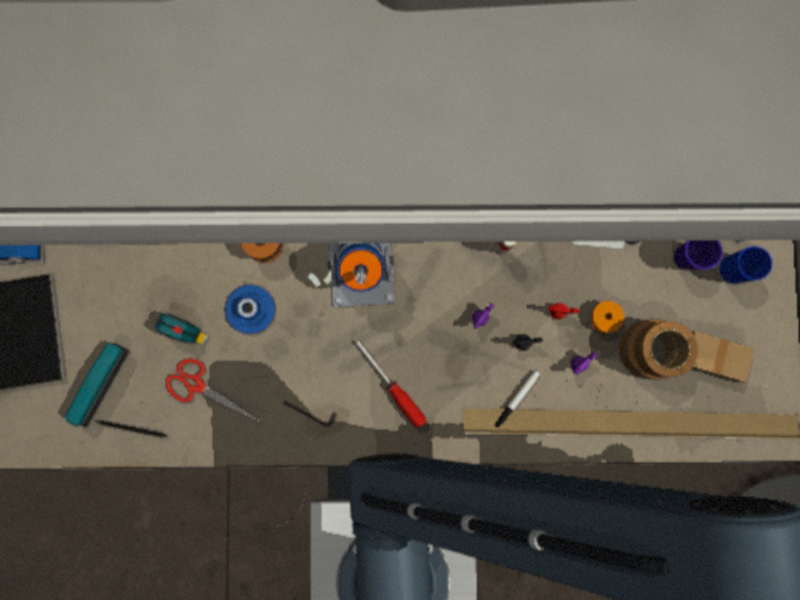

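```bash
cat >> h.py <<'E'
def K(d):
    f=d['color'].shape[0]/2/np.tan(np.radians(float(d['fovy']))/2); return f,float(d['cx']),float(d['cy'])
def ray(d,u,v):
    f,cx,cy=K(d); M=np.array(d['camera_from_world']); R=M[:3,:3]
    o=-R.T@M[:3,3]; r=R.T@np.array([(u-cx)/f,-(v-cy)/f,-1.]); return o,r/np.linalg.norm(r)
def onz(d,u,v,z):
    o,r=ray(d,u,v); return o+r*(z-o[2])/r[2]
def proj(d,p):
    f,cx,cy=K(d); M=np.array(d['camera_from_world']); q=M[:3,:3]@np.asarray(p)+M[:3,3]
    return np.array([cx+f*q[0]/-q[2],cy-f*q[1]/-q[2]])
def tri(*obs):
    A=np.zeros((3,3));b=np.zeros(3)
    for d,u,v in obs:
        o,r=ray(d,u,v);P=np.eye(3)-np.outer(r,r);A+=P;b+=P@o
    p=np.linalg.solve(A,b)
    e=[np.linalg.norm(proj(d,p)-[u,v]) for d,u,v in obs]
    return p,e
E
python3 - <<'E'
from h import *
a=np.load('pics/last_top.npz'); s=.64
for n,u,v,z in [('canister',360,268,.08),('cover hub',249,308,.036),('nut',522,342,.02),('shelf edge0.5',360,240,.5),('shelf .8',360,240,.8),('shelf 1',360,210,1),('red',560,311,.02),('sd1',355,342,0.01),('sd2',425,425,.01),('tape',180,328,.06),('oldf',260,245,.06),('glue',506,242,.09)]:
    print(n,np.round(onz(a,u*s,v*s,z),3))
o,r=ray(a,256,192);print('cam',o)
w=np.load('pics/last_scene.npz')
im=a['color'][130:250,130:450]
cv2.imwrite('pics/c1.png',cv2.resize(im,None,fx=2.5,fy=2.5,interpolation=cv2.INTER_CUBIC))
im=w['color'][150:330,200:400]
cv2.imwrite('pics/c2.png',cv2.resize(im,None,fx=3.2,fy=3.2,interpolation=cv2.INTER_CUBIC))
E
```

```text
canister [0.595 0.058 0.08 ]
cover hub [0.525 0.275 0.036]
nut [ 0.456 -0.256  0.02 ]
shelf edge0.5 [0.567 0.047 0.5  ]
shelf .8 [0.508 0.039 0.8  ]
shelf 1 [0.487 0.034 1.   ]
red [ 0.516 -0.333  0.02 ]
sd1 [0.459 0.071 0.01 ]
sd2 [ 0.296 -0.065  0.01 ]
tape [0.485 0.4   0.06 ]
oldf [0.644 0.25  0.06 ]
glue [ 0.641 -0.217  0.09 ]
cam [0.39254779 0.02390359 1.395959  ]
```

View pics/c2.png

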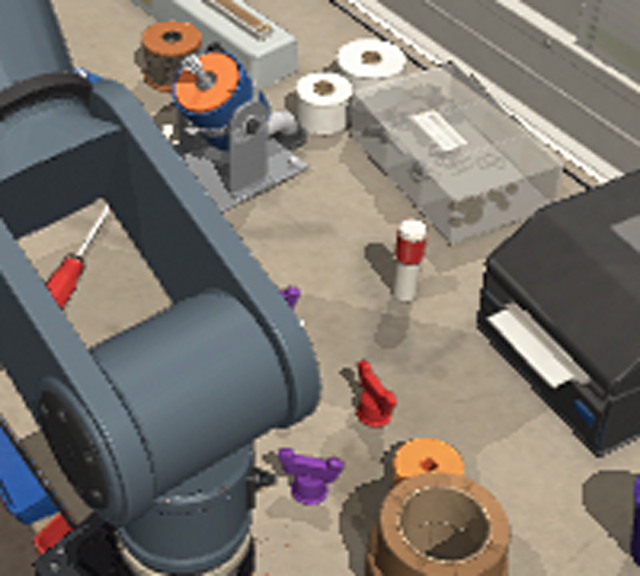

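Call:
{"name": "jog_arm", "arguments": {
  "delta_pos": [
    [3,3.5,3],
    [7,8.2,5],
    [11,13,5],
    [15,17.6,5],
    [19,22.3,5],
    [23,27,5],
    [27,31.7,5],
    [28.8,33.8,5],
    [28.8,33.8,5],
    [28.8,33.8,5]
  ],
  "turn": [-3,-6,-9,-12,-13,-13,-13,-13,-13,-13],
  "grip": [0,0,0,0,0,0,0,0,0,0]
}}

```text
time_s: 1.4
position: [0.4294, -0.2711, 0.2724]
tcp_rot: [[1.0, 0.002, -0.001], [0.002, -1.0, -0.0], [-0.001, 0.0, -1.0]]
force: [1.3, -0.6, 0.2]
opening: 1.0
grasp_force: 0.0
```

Run:
```python
from h import *
d=cap('wrist','w1.png'); np.savez('pics/w1.npz',**d)
s=read_state(); print(s['position'],s['tcp_rot'])
im=d['color']; h=cv2.cvtColor(im,cv2.COLOR_BGR2HSV)
m=(im.max(2)<55).astype(np.uint8)*255
m=cv2.morphologyEx(m,cv2.MORPH_OPEN,np.ones((3,3)))
n,l,st,c=cv2.connectedComponentsWithStats(m)
for i in range(1,n):
    if st[i,4]>60: print(st[i],c[i],onz(d,*c[i],.037))
```

```text
[ 0.42920715 -0.27144239  0.27240245] [[ 9.99999468e-01  8.94093894e-04 -5.14609340e-04]
 [ 8.94022058e-04 -9.99999591e-01 -1.39805933e-04]
 [-5.14734129e-04  1.39345786e-04 -9.99999858e-01]]
[219 123  46  24 403] [242.3573201  133.65260546] [ 0.4636686  -0.25889259  0.037     ]
[ 111  228   58   40 1363] [147.18195158 251.64563463] [ 0.31637518 -0.13836862  0.037     ]
[ 338  228   56   40 1358] [358.56921944 251.54860088] [ 0.31712156 -0.40424641  0.037     ]
[202 233  22  27 212] [212.33490566 245.54716981] [ 0.32489642 -0.22052791  0.037     ]
[    0   238   512   146 28991] [189.13655962 343.38539547] [ 0.17959313 -0.18452536  0.037     ]
[ 357  238  155   93 7027] [452.48199801 290.29856269] [ 0.2623061  -0.53137072  0.037     ]
```

View pics/w1.png

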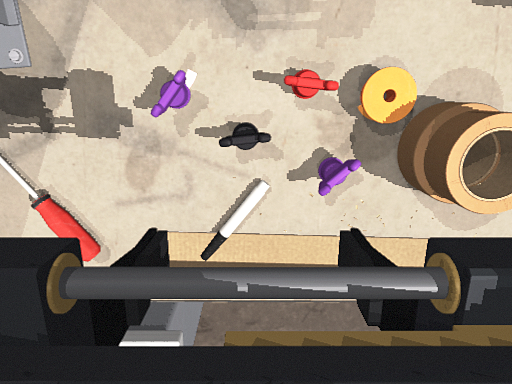

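Call:
{"name": "jog_arm", "arguments": {
  "delta_pos": [
    [0.5,3.5,0],
    [1,8,0],
    [1.5,13,0],
    [2,18,0],
    [2.5,23,0],
    [3,28,0],
    [3,33,0],
    [3,36,0],
    [3,36,0],
    [3,36,0]
  ],
  "turn": [0,0,0,0,0,0,0,0,0,0],
  "grip": [0,0,0,0,0,0,0,0,0,0]
}}

```text
time_s: 2.7
position: [0.46, 0.088, 0.2725]
tcp_rot: [[1.0, 0.001, 0.0], [0.001, -1.0, -0.001], [0.0, 0.001, -1.0]]
force: [-0.7, 0.9, 0.5]
opening: 0.999
grasp_force: 0.0
```

Run:
```python
from h import *
d=cap('wrist','w2.png'); np.savez('pics/w2.npz',**d); d=cap('scene'); np.savez('pics/s2.npz',**d);
cv2.imwrite('pics/s2.png',cv2.resize(d['color'][100:300,150:400],None,fx=3,fy=3,interpolation=cv2.INTER_CUBIC))
```

Call:
{"name": "jog_arm", "arguments": {
  "delta_pos": [
    [0,3,0],
    [0,7,0],
    [0,11,0],
    [0,12,0],
    [0,12,0],
    [0,12,0]
  ],
  "turn": [0,0,0,0,0,0],
  "grip": [0,0,0,0,0,0]
}}

```text
time_s: 3.55
position: [0.4599, 0.208, 0.2725]
tcp_rot: [[1.0, 0.0, -0.0], [0.0, -1.0, -0.001], [-0.0, 0.001, -1.0]]
force: [0.7, -0.3, -0.4]
opening: 1.0
grasp_force: 0.0
```

Run:
```python
from h import *
d=cap('wrist','w3.png'); np.savez('pics/w3.npz',**d); d2=cap('scene'); np.savez('pics/s3.npz',**d2);
w=np.load('pics/w2.npz')
cv2.imwrite('pics/w23.png',np.vstack([w['color'][:240],d['color'][:240]]))
s=read_state(); print(s['position'])
```

```text
[0.45992755 0.20811609 0.27253665]
```

View pics/w23.png

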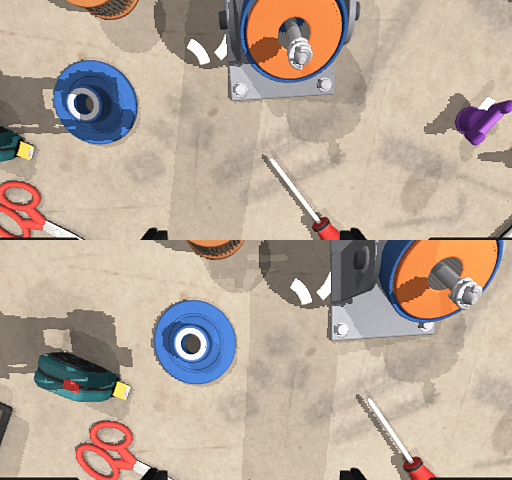

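Run:
```python
from h import *
w2=np.load('pics/w2.npz');w3=np.load('pics/w3.npz')
def comps(im,m,roi,amin=30):
    x0,y0,x1,y1=roi; z=np.zeros_like(m); z[y0:y1,x0:x1]=m[y0:y1,x0:x1]
    cs,_=cv2.findContours(z,cv2.RETR_EXTERNAL,cv2.CHAIN_APPROX_NONE)
    out=[]
    for c in cs:
        if cv2.contourArea(c)>amin:
            out.append((cv2.contourArea(c),cv2.fitEllipse(cv2.convexHull(c)),c))
    return sorted(out,key=lambda t:-t[0])
H=[cv2.cvtColor(w['color'],cv2.COLOR_BGR2HSV) for w in (w2,w3)]
r={}
for k,(w,h,roi,sroi) in enumerate(((w2,H[0],(60,85,110,125),(280,40,320,75)),(w3,H[1],(165,80,215,125),(450,35,490,75)))):
    white=((h[...,1]<70)&(h[...,2]>150)).astype(np.uint8)*255
    blue=((h[...,0]>95)&(h[...,0]<125)&(h[...,1]>120)).astype(np.uint8)*255
    for n,m,ro in (('ring',white,roi),('blue',blue,(50,50,245,150)),('tip',white,sroi)):
        for A,e,c in comps(w['color'],m,ro)[:2]: print(k,n,A,np.round(e[0],1),np.round(e[1],1),round(e[2]))
        r[n,k]=comps(w['color'],m,ro)[0][1][0]
for n in('ring','blue','tip'):
    print(n,tri((w2,*r[n,0]),(w3,*r[n,1])))
for k,w in ((0,w2),(1,w3)): print(onz(w,*r['ring',k],.036))
```

```text
0 ring 725.5 [ 82.8 103.5] [29.4 33.4] 136
0 blue 5294.5 [ 94.8 101.9] [77.9 88.2] 136
0 tip 339.0 [299.8  52.8] [23.1 32.3] 2
1 ring 765.5 [190.2 103.5] [30.9 32.9] 144
1 blue 5221.0 [194.4 101.9] [80.2 84.5] 151
1 tip 713.0 [459.  55.] [39.  98.3] 98
ring (array([0.52742437, 0.27805994, 0.03599309]), [np.float64(0.0016331201820072466), np.float64(0.0016226699227618576)])
blue (array([0.52867251, 0.27848715, 0.00405452]), [np.float64(0.0006409762741646969), np.float64(0.0006373286869396839)])
tip (array([0.5663403 , 0.05289706, 0.15604837]), [np.float64(1.12004981153278), np.float64(1.1426625979020415)])
[0.52742628 0.27805663 0.036     ]
[0.52742277 0.27805874 0.036     ]
```

Call:
{"name": "jog_arm", "arguments": {
  "delta_pos": [
    [2,2,-2],
    [5,5,-6],
    [6.7,7,-11],
    [6.75,7.0,-16],
    [6.75,7.0,-21],
    [6.75,7.0,-24],
    [6.75,7.0,-25.5],
    [6.75,7.0,-25.5],
    [6.75,7.0,-25.5]
  ],
  "turn": [0,0,0,0,0,0,0,0,0],
  "grip": [0,0,0,0,0,0,0,0,0]
}}

```text
time_s: 4.78
position: [0.5285, 0.2795, 0.0189]
tcp_rot: [[1.0, 0.002, 0.003], [0.002, -1.0, 0.001], [0.003, -0.001, -1.0]]
force: [-0.5, 0.7, 0.8]
opening: 1.0
grasp_force: 0.0
```

Call:
{"name": "jog_arm", "arguments": {
  "delta_pos": [
    [0,0,0],
    [0,0,0],
    [0,0,0],
    [0,0,0],
    [0,0,0],
    [0,0,1],
    [0,0,4]
  ],
  "turn": [0,0,0,0,0,0,0],
  "grip": [0.6,0.6,0.6,0.6,0.6,0.6,0.6]
}}

```text
time_s: 5.65
position: [0.5258, 0.2788, 0.0567]
tcp_rot: [[1.0, 0.002, -0.004], [0.002, -1.0, -0.001], [-0.004, 0.001, -1.0]]
force: [0.8, -0.1, -0.3]
opening: 0.478
grasp_force: 30.0
```

Call:
{"name": "jog_arm", "arguments": {
  "delta_pos": [
    [0,0,4],
    [0,0,9],
    [0,-1,14],
    [-1,-5,18],
    [-2,-10,20.3],
    [-2.7,-14.5,20.3],
    [-2.7,-17.8,20.3],
    [-2.7,-17.8,20.3],
    [-2.7,-17.8,20.3],
    [-2.7,-17.8,20.3]
  ],
  "turn": [0,0,0,0,0,0,0,0,0,0],
  "grip": [0.6,0.6,0.6,0.6,0.6,0.6,0.6,0.6,0.6,0.6]
}}

```text
time_s: 6.9
position: [0.5001, 0.1023, 0.2605]
tcp_rot: [[1.0, 0.003, -0.0], [0.003, -1.0, 0.0], [-0.0, -0.0, -1.0]]
force: [0.0, -0.3, -1.5]
opening: 0.476
grasp_force: 30.0
```

Run:
```python
from h import *
d=cap('wrist'); np.savez('pics/w4.npz',**d); d=cap('scene'); np.savez('pics/s4.npz',**d);
```

Call:
{"name": "jog_arm", "arguments": {
  "delta_pos": [
    [0,-3,0],
    [0,-7,0],
    [0,-9,0],
    [0,-9,0],
    [0,-9,0]
  ],
  "turn": [0,0,0,0,0],
  "grip": [0.6,0.6,0.6,0.6,0.6]
}}

```text
time_s: 7.62
position: [0.5001, 0.0123, 0.2604]
tcp_rot: [[1.0, 0.003, -0.0], [0.003, -1.0, 0.001], [-0.0, -0.001, -1.0]]
force: [-0.5, 1.1, -1.4]
opening: 0.479
grasp_force: 30.0
```

Run:
```python
from h import *
d=cap('wrist'); np.savez('pics/w5.npz',**d); a=np.load('pics/w4.npz')
s=read_state(); print(s['position'])
cv2.imwrite('pics/w45.png',cv2.resize(np.hstack([a['color'][:240,150:450],d['color'][:240,50:350]]),None,fx=1.33,fy=1.33))
```

```text
[0.5001477  0.01244233 0.26046681]
```

View pics/w45.png

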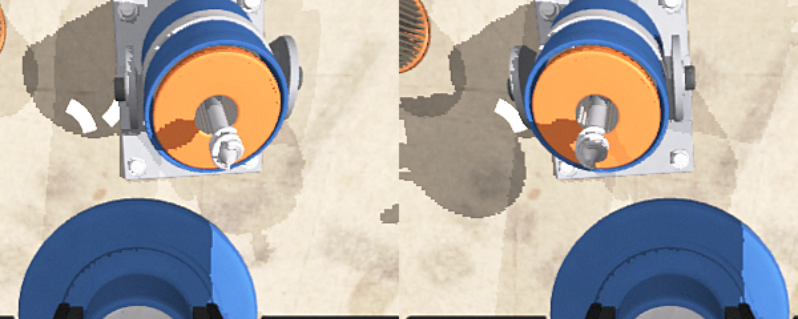

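Run:
```python
from h import *
W=[np.load('pics/w4.npz'),np.load('pics/w5.npz')]
C=[];T=[];P=[]
for k,w in enumerate(W):
    im=w['color']; h=cv2.cvtColor(im,cv2.COLOR_BGR2HSV)
    m=((h[...,0]>3)&(h[...,0]<19)&(h[...,1]>140)).astype(np.uint8)*255
    x0,x1=((240,380),(130,270))[k]
    z=np.zeros_like(m); z[25:140,x0:x1]=m[25:140,x0:x1]
    n,l,st,c=cv2.connectedComponentsWithStats(z); i=1+np.argmax(st[1:,4])
    cs,_=cv2.findContours((l==i).astype(np.uint8),cv2.RETR_EXTERNAL,cv2.CHAIN_APPROX_NONE)
    e=cv2.fitEllipse(cv2.convexHull(max(cs,key=cv2.contourArea)))
    print('ell',e); C.append(e[0]); P.append(e)
    cy,cx=int(e[0][1]),int(e[0][0])
    g=((h[...,1]<70)&(h[...,2]>70)).astype(np.uint8)*255
    z=np.zeros_like(m); z[85:135,cx-25:cx+25]=g[85:135,cx-25:cx+25]
    hh=np.zeros_like(m); cv2.ellipse(hh,e,255,-1); z&=hh
    for v in range(96,130):
        xs=np.where(z[v])[0]
        print(v,(xs.min(),xs.max(),len(xs)) if len(xs) else None, end='; ')
    print()
print('centre',tri((W[0],*C[0]),(W[1],*C[1])))
crop=[cv2.resize(w['color'][90:135,a:a+60],None,fx=6.5,fy=6.5,interpolation=cv2.INTER_NEAREST) for w,a in zip(W,(285,160))]
cv2.imwrite('pics/tips.png',np.hstack(crop))
```

```text
ell ((312.1964416503906, 80.4106216430664), (88.27021026611328, 99.254150390625), 56.43269348144531)
96 (np.int64(299), np.int64(325), 27); 97 (np.int64(300), np.int64(327), 28); 98 (np.int64(302), np.int64(327), 26); 99 (np.int64(303), np.int64(327), 25); 100 (np.int64(305), np.int64(326), 22); 101 (np.int64(310), np.int64(327), 18); 102 (np.int64(310), np.int64(328), 19); 103 (np.int64(309), np.int64(329), 21); 104 (np.int64(309), np.int64(330), 22); 105 (np.int64(308), np.int64(330), 23); 106 (np.int64(308), np.int64(330), 23); 107 (np.int64(308), np.int64(331), 24); 108 (np.int64(307), np.int64(331), 25); 109 (np.int64(307), np.int64(332), 26); 110 (np.int64(307), np.int64(332), 26); 111 (np.int64(308), np.int64(333), 26); 112 (np.int64(308), np.int64(333), 26); 113 (np.int64(308), np.int64(332), 25); 114 (np.int64(308), np.int64(332), 25); 115 (np.int64(309), np.int64(332), 24); 116 (np.int64(309), np.int64(331), 23); 117 (np.int64(309), np.int64(330), 22); 118 (np.int64(309), np.int64(330), 22); 119 (np.int64(310), np.int64(328), 19); 120 (np.int64(310), np.int64(327), 18); 121
[... 1057 characters left out ...]
t64(182), np.int64(205), 24); 114 (np.int64(182), np.int64(205), 24); 115 (np.int64(183), np.int64(205), 23); 116 (np.int64(183), np.int64(205), 23); 117 (np.int64(183), np.int64(205), 23); 118 (np.int64(183), np.int64(205), 23); 119 (np.int64(184), np.int64(204), 21); 120 (np.int64(185), np.int64(203), 18); 121 (np.int64(185), np.int64(200), 15); 122 (np.int64(182), np.int64(196), 12); 123 (np.int64(187), np.int64(196), 10); 124 (np.int64(188), np.int64(196), 9); 125 (np.int64(191), np.int64(196), 6); 126 (np.int64(196), np.int64(197), 2); 127 None; 128 None; 129 None; 
centre (array([0.58795027, 0.05595573, 0.1355347 ]), [np.float64(0.019073330068504247), np.float64(0.019085431611055654)])
```

View pics/tips.png

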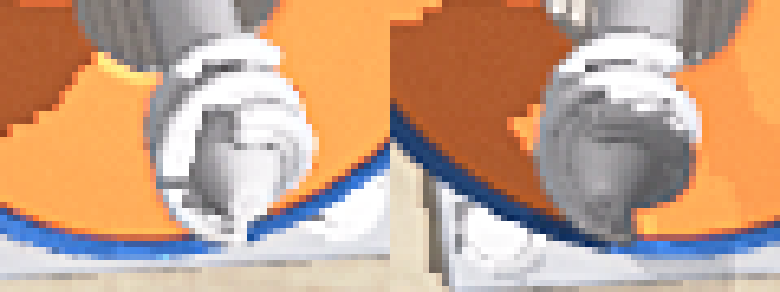

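Run:
```python
from h import *
W=[np.load('pics/w4.npz'),np.load('pics/w5.npz')]
t,e=tri((W[0],321,124.5),(W[1],195,124.5));print('tip',t,e)
c=np.array([.58795,.05596,.13553]);d=t-c;print(np.linalg.norm(d),d/np.linalg.norm(d))
t2,e=tri((np.load('pics/w2.npz'),301,62),(np.load('pics/w3.npz'),471,58));print('tip23',t2,e)
# directions: intersect stud ring widest centers
for a,b in (((320,110.5),(195,110.5)),((317.5,103),(195,103))): print(tri((W[0],*a),(W[1],*b)))
for n in('last_top','s4'):
    w=np.load(f'pics/{n}.npz'); print(n,proj(w,t),proj(w,c))
    im=w['color']; h=cv2.cvtColor(im,cv2.COLOR_BGR2HSV); u,v=proj(w,c).astype(int)
    m=((h[...,0]>3)&(h[...,0]<19)&(h[...,1]>140)).astype(np.uint8)*255
    z=np.zeros_like(m); z[v-30:v+30,u-30:u+30]=m[v-30:v+30,u-30:u+30]
    n,l,st,cc=cv2.connectedComponentsWithStats(z)
    for i in range(1,n):
        if st[i,4]>100:
            cs,_=cv2.findContours((l==i).astype(np.uint8),cv2.RETR_EXTERNAL,cv2.CHAIN_APPROX_NONE); print(st[i],cv2.fitEllipse(cv2.convexHull(cs[0])))
```

```text
tip [0.55639552 0.05403218 0.17168206] [np.float64(0.22205229388846143), np.float64(0.22219011066058283)]
0.048024718219744196 [-0.65704674 -0.04014232  0.75278029]
tip23 [0.56038456 0.05409415 0.17379809] [np.float64(2.002835836881336), np.float64(2.0447298879348716)]
(array([0.56593147, 0.05440039, 0.16690834]), [np.float64(0.2260882861094388), np.float64(0.22621952786971752)])
(array([0.57101975, 0.05527387, 0.16019232]), [np.float64(0.22478748779558888), np.float64(0.22492579260111292)])
last_top [231.08647449 180.36067669] [230.67304869 170.97878991]
[217 160  27  25 459] ((230.47193908691406, 172.2584686279297), (25.079790115356445, 26.797855377197266), 90.04430389404297)
s4 [257.6139471  168.69039787] [265.10827905 173.8960521 ]
[245 157  18  11 145] ((253.17906188964844, 161.8073272705078), (10.940953254699707, 17.80335807800293), 87.28256225585938)
[255 167  20  18 223] ((264.2611999511719, 175.45179748535156), (15.862264633178711, 21.28728675842285), 52.01952362060547)
```

Run:
```python
from h import *
W=[np.load('pics/w4.npz'),np.load('pics/w5.npz')];top=np.load('pics/last_top.npz');s4=np.load('pics/s4.npz')
obs=[(W[0],312.2,80.4),(W[1],198.3,80.0),(top,230.47,172.26),(s4,264.26,175.45)]
print('all',tri(*obs)); print('top+scene',tri(*obs[2:]));print('w4+top',tri(obs[0],obs[1],obs[2]))
# top and scene tip crops printed as gray rows
for n,w,(u,v) in (('top',top,(231,180)),('s4',s4,(257,168))):
    crop=w['color'][v-14:v+12,u-14:u+14]; 
    cv2.imwrite(f'pics/tip_{n}.png',cv2.resize(crop,None,fx=12,fy=12,interpolation=cv2.INTER_NEAREST))
a=cv2.imread('pics/tip_top.png');b=cv2.imread('pics/tip_s4.png');cv2.imwrite('pics/tipsB.png',np.hstack([a,b]))
# hypothesised: c + 48*axis for axis tilt 30
```

```text
all (array([0.58669436, 0.05646725, 0.12932744]), [np.float64(2.808413518998416), np.float64(2.045938224028418), np.float64(0.5136536600476554), np.float64(0.5116840735621324)])
top+scene (array([0.5850278 , 0.05680386, 0.12947798]), [np.float64(0.07561731301250277), np.float64(0.06031647949532063)])
w4+top (array([0.58710261, 0.05617732, 0.13102166]), [np.float64(1.8679022079753773), np.float64(1.4773681470145978), np.float64(0.7599008968553653)])
```

View pics/tipsB.png

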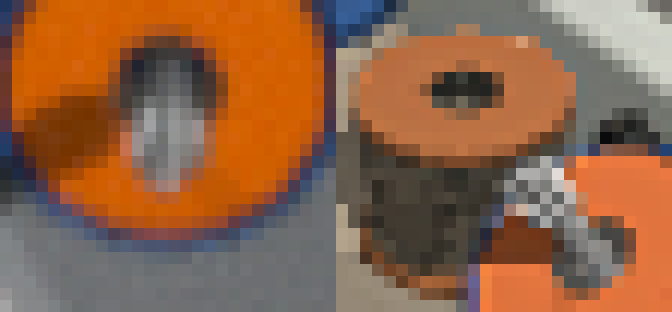

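Call:
{"name": "jog_arm", "arguments": {
  "delta_pos": [
    [2,1.5,0],
    [5,3.3,0],
    [6.5,4.3,-1.5],
    [6.5,4.3,-4],
    [6.5,4.3,-6],
    [6.5,4.3,-7],
    [6.5,4.3,-8],
    [6.5,4.3,-8.5],
    [6.5,4.3,-8.5]
  ],
  "turn": [0,0,0,0,0,0,0,0,0],
  "grip": [0.6,0.6,0.6,0.6,0.6,0.6,0.6,0.6,0.6]
}}

```text
time_s: 8.8
position: [0.5653, 0.0543, 0.1756]
tcp_rot: [[1.0, 0.002, -0.0], [0.002, -1.0, 0.0], [-0.0, -0.0, -1.0]]
force: [-0.3, -0.1, -1.4]
opening: 0.476
grasp_force: 30.0
```

Call:
{"name": "jog_arm", "arguments": {
  "delta_pos": [
    [0.1,0,-0.4],
    [0.2,0,-0.8],
    [0.3,0,-1.2],
    [0.3,0,-1.2]
  ],
  "turn": [0,0,0,0],
  "grip": [0.6,0.6,0.6,0.6]
}}

```text
time_s: 9.3
position: [0.5648, 0.0539, 0.1638]
tcp_rot: [[1.0, 0.002, -0.007], [0.002, -1.0, -0.001], [-0.007, 0.001, -1.0]]
force: [-7.4, -2.2, 4.9]
opening: 0.477
grasp_force: 30.0
```

Run:
```python
from h import *
a=cap('scene');b=cap('wrist');print(read_state()['force'],read_state()['moment'])
np.savez('pics/s6.npz',**a)
A=cv2.resize(a['color'][120:220,200:320],(480,400),interpolation=cv2.INTER_CUBIC)
B=cv2.resize(b['color'][:260,130:380],(320,333)); B=np.vstack([B,np.zeros((67,320,3),np.uint8)])
cv2.imwrite('pics/v6.png',np.hstack([A,B]))
```

```text
[-7.98115854 -1.94993778  4.88266192] [-0.21240864  1.24390895  0.02410243]
```

View pics/v6.png

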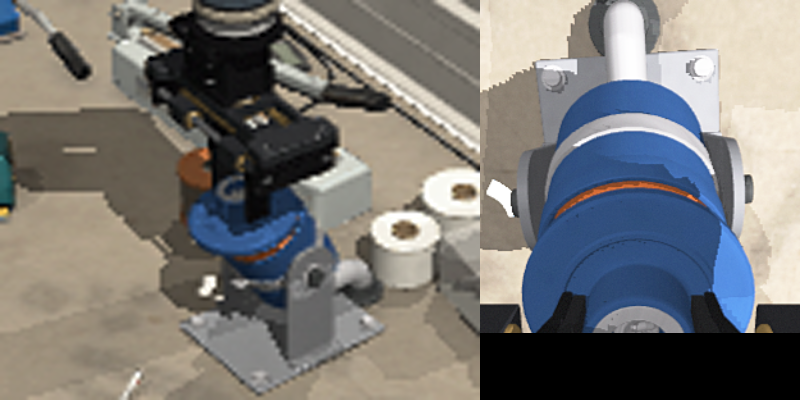

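Call:
{"name": "jog_arm", "arguments": {
  "delta_pos": [
    [0.1,0,-0.3],
    [0.15,0,-0.6],
    [0.2,0,-0.9],
    [0.2,0,-0.9]
  ],
  "turn": [0,0,0,0],
  "grip": [0.6,0.6,0.6,0.6]
}}

```text
time_s: 9.9
position: [0.5674, 0.0542, 0.1547]
tcp_rot: [[1.0, 0.002, -0.006], [0.002, -1.0, -0.0], [-0.006, 0.0, -1.0]]
force: [-6.4, -0.5, 3.3]
opening: 0.481
grasp_force: 30.0
```

Call:
{"name": "jog_arm", "arguments": {
  "delta_pos": [
    [0.1,0,-0.3],
    [0.2,0,-0.6],
    [0.25,0,-0.9],
    [0.25,0,-0.9]
  ],
  "turn": [0,0,0,0],
  "grip": [0.6,0.6,0.6,0.6]
}}

```text
time_s: 10.4
position: [0.5732, 0.0543, 0.1464]
tcp_rot: [[1.0, 0.002, 0.002], [0.002, -1.0, 0.0], [0.002, -0.0, -1.0]]
force: [-1.6, 0.5, 2.7]
opening: 0.479
grasp_force: 30.0
```

```bash
cat > tilt.py <<'E'
from h import *
# measure cover top tilt from scene: hub/bore not robust; use blue mask extents in wrist
d=cap('wrist'); np.savez('pics/w7.npz',**d)
h=cv2.cvtColor(d['color'],cv2.COLOR_BGR2HSV)
m=((h[...,0]>95)&(h[...,0]<125)&(h[...,1]>120)).astype(np.uint8)
o=((h[...,0]>3)&(h[...,0]<19)&(h[...,1]>140)).astype(np.uint8)
n,l,st,c=cv2.connectedComponentsWithStats(o)
print('orange',[(s.tolist()) for s in st[1:] if s[4]>25])
s=read_state(); print(np.round(s['position'],4),np.round(s['force'],1),np.round(s['moment'],2))
for u in (200,225,250,275,300):
    v=np.where(m[:,u])[0]; g=np.where(np.diff(v)>1)[0]; print(u,v[0],[(v[i],v[i+1]) for i in g])
E
python3 tilt.py
```

```text
orange [[12, 38, 55, 93, 693], [0, 40, 29, 94, 1826]]
[0.5733 0.0544 0.1463] [-1.2  0.2  2.3] [0.25 0.21 0.06]
200 95 [(np.int64(119), np.int64(136)), (np.int64(227), np.int64(313)), (np.int64(313), np.int64(315))]
225 79 [(np.int64(107), np.int64(124))]
250 76 [(np.int64(104), np.int64(121))]
275 82 [(np.int64(108), np.int64(125))]
300 103 [(np.int64(120), np.int64(137))]
```

Call:
{"name": "jog_arm", "arguments": {
  "delta_pos": [
    [0.1,0,-0.3],
    [0.15,0,-0.6],
    [0.2,0,-0.8],
    [0.2,0,-0.8]
  ],
  "turn": [0,0,0,0],
  "grip": [0.6,0.6,0.6,0.6]
}}

```text
time_s: 10.95
position: [0.5754, 0.0541, 0.1428]
tcp_rot: [[1.0, 0.003, 0.003], [0.003, -1.0, -0.001], [0.003, 0.001, -1.0]]
force: [-8.8, -0.3, 31.0]
opening: 0.481
grasp_force: 30.3
```

Call:
{"name": "jog_arm", "arguments": {
  "delta_pos": [
    [0,0,0.4],
    [0,0,0.4],
    [0,0,0.4],
    [0,0,0.4],
    [0,0,0.4],
    [0,0,2],
    [0,0,6],
    [-3,0,10],
    [-6,0,11],
    [-6,0,11],
    [-6,0,11]
  ],
  "turn": [0,0,0,0,0,0,0,0,0,0,0],
  "grip": [0.6,0.3,0,0,0,0,0,0,0,0,0]
}}

```text
time_s: 12.32
position: [0.5161, 0.0545, 0.2478]
tcp_rot: [[1.0, 0.002, 0.002], [0.002, -1.0, 0.0], [0.002, -0.0, -1.0]]
force: [0.5, -0.3, -0.1]
opening: 1.001
grasp_force: 0.0
```

```bash
cat > m.py <<'E'
from h import *
import sys
d=cap('wrist'); np.savez('pics/%s.npz'%sys.argv[1],**d)
s=read_state(); print(np.round(s['position'],4),np.round(s['force'],1))
# predicted axis points for hypotheses
rim=np.array([.5845,.055,.127]);ax=np.array([-.5,0,.866])
print('pred hubtop',proj(d,rim+.033*ax),'tip',proj(d,rim+.051*ax))
h=cv2.cvtColor(d['color'],cv2.COLOR_BGR2HSV)
b=((h[...,0]>95)&(h[...,0]<125)&(h[...,1]>120)).astype(np.uint8)*255
w=((h[...,1]<70)&(h[...,2]>60)).astype(np.uint8)*255
o=((h[...,0]>3)&(h[...,0]<19)&(h[...,1]>140)).astype(np.uint8)
n,l,st,c=cv2.connectedComponentsWithStats(o); print('orange',[s.tolist() for s in st[1:] if s[4]>25])
for nm,m in (('blue',b),('white',w)):
    cs,_=cv2.findContours(m,cv2.RETR_EXTERNAL if nm=='blue' else cv2.RETR_LIST,cv2.CHAIN_APPROX_NONE)
    u,v=proj(d,rim+.033*ax)
    for q in cs:
        A=cv2.contourArea(q)
        if A>80 and A<20000 and len(q)>5:
            e=cv2.fitEllipse(cv2.convexHull(q))
            if np.hypot(e[0][0]-u,e[0][1]-v)<60: print(nm,A,np.round(e[0],1),np.round(e[1],1),round(e[2]),cv2.boundingRect(q))
E
python3 m.py w8
```

```text
[0.516  0.0544 0.2474] [0.3 0.8 0.2]
pred hubtop [252.52491988 130.39596375] tip [252.46716881 145.7040353 ]
orange [[1, 0, 85, 66, 3924], [62, 0, 46, 70, 403]]
blue 12152.0 [250.6  99. ] [125.2 126.6] 67 (187, 35, 128, 126)
white 1530.5 [252.1 133. ] [40.7 49.4] 87 (228, 113, 49, 41)
white 12629.5 [250.3  98.7] [128.  129.4] 83 (186, 33, 130, 129)
```

Call:
{"name": "jog_arm", "arguments": {
  "delta_pos": [
    [0,-3,0],
    [0,-7,0],
    [0,-9,0],
    [0,-9,0],
    [0,-9,0]
  ],
  "turn": [0,0,0,0,0],
  "grip": [0,0,0,0,0]
}}

```text
time_s: 13.0
position: [0.515, -0.0351, 0.247]
tcp_rot: [[1.0, 0.002, -0.001], [0.002, -1.0, 0.001], [-0.001, -0.001, -1.0]]
force: [0.1, 0.3, -0.2]
opening: 0.999
grasp_force: 0.0
```

```bash
python3 m.py w9
python3 - <<'E'
from h import *
for n in ('w8','w9'):
    d=np.load(f'pics/{n}.npz'); h=cv2.cvtColor(d['color'],cv2.COLOR_BGR2HSV)
    hub=proj(d,[.568,.055,.1556]); u,v=hub.astype(int)
    w=((h[...,1]<70)&(h[...,2]>60)).astype(np.uint8)
    for r in range(v-14,v+36,2):
        print(r,''.join('#' if w[r,c] else '.' for c in range(u-32,u+33)), u-32)
E
```

```text
[ 0.5149 -0.0348  0.2471] [ 0.1  0.  -0.5]
pred hubtop [128.85686542 128.3641257 ] tip [122.24340168 143.7132511 ]
orange [[0, 0, 26, 68, 451]]
blue 12804.5 [134.  96.] [120.8 139. ] 122 (66, 33, 133, 126)
white 83.0 [136.2 134.1] [12.1 19.6] 180 (134, 124, 9, 21)
white 1574.0 [125.1 131. ] [38.6 53.6] 112 (100, 111, 52, 41)
white 13344.0 [133.8  95.6] [123.2 142.5] 122 (64, 31, 136, 129)
116 ...................############################.................. 220
118 ................##################################............... 220
120 ..............######################################............. 220
122 ............##########################################........... 220
124 ...........###############################.############.......... 220
126 .........###########..#####################..###########......... 220
128 .........##########..########################..##########........ 220
130 ........#########...##########################..#########........ 220
132 ........#########...##########################..#########........ 220
134 ........#########...##################
[... 2266 characters left out ...]
######.###.#..##############............ 96
146 ######...........##################################.............. 96
148 ##########..........#############################................ 96
150 ##############...........####################.................... 96
152 ##################............................................... 96
154 #######################.......................................... 96
156 ##############################................................... 96
158 #############....#######################.....................#### 96
160 ###########.#.#.################################################# 96
162 ################################################################# 96
```

Run:
```python
from h import *
A,B=np.load('pics/w8.npz'),np.load('pics/w9.npz')
p,e=tri((A,252.1,133),(B,125.1,131)); print('hubtop',p,e)
q,e=tri((A,250.6,99.),(B,134,96)); print('blue',q,e)
ax=np.array([-.5,0,.866]); print('rim if resting',p-.033*ax)
```

```text
hubtop [0.56682505 0.05528911 0.16269992] [np.float64(0.02083464542304275), np.float64(0.02100213699597776)]
blue [0.59019559 0.05655792 0.13349834] [np.float64(0.4164278394121049), np.float64(0.42069192272026507)]
rim if resting [0.58332505 0.05528911 0.13412192]
```

Run:
```python
from h import *
th=np.radians(np.arange(0,360,3))
for tilt in (24,30,36):
  t=np.radians(tilt); X=np.array([np.cos(t),0,np.sin(t)]);Y=np.array([0,1,0]);Z=np.array([-np.sin(t),0,np.cos(t)])
  ht=np.array([.5668,.0553,.1627])
  for n in('w8','w9'):
    d=np.load(f'pics/{n}.npz')
    P=np.array([proj(d,ht-.026*Z+.049*(np.cos(a)*X+np.sin(a)*Y)) for a in th])
    P2=np.array([proj(d,ht-.036*Z+.049*(np.cos(a)*X+np.sin(a)*Y)) for a in th])
    print(tilt,n,'top: u',P[:,0].min().round(1),P[:,0].max().round(1),'v',P[:,1].min().round(1),P[:,1].max().round(1),'foot vmax/min',P2[:,1].max().round(1),P2[:,1].min().round(1))
for n in('w8','w9'):
    d=np.load(f'pics/{n}.npz'); im=d['color'].astype(int); u=int(proj(d,[.59,.055,.14])[0])
    print(n,u,[(v,*im[v,u]) for v in range(10,112,3)])
```

```text
24 w8 top: u 187.8 316.5 v 49.8 168.1 foot vmax/min 161.5 45.2
24 w9 top: u 66.9 199.4 v 47.1 166.4 foot vmax/min 159.8 42.6
30 w8 top: u 187.3 317.1 v 48.4 162.0 foot vmax/min 154.6 42.2
30 w9 top: u 64.5 199.1 v 45.7 160.2 foot vmax/min 152.8 39.5
36 w8 top: u 186.6 317.8 v 48.1 155.6 foot vmax/min 147.5 40.2
36 w9 top: u 62.0 198.8 v 45.3 153.8 foot vmax/min 145.7 37.4
w8 252 [(10, np.int64(249), np.int64(248), np.int64(250)), (13, np.int64(134), np.int64(73), np.int64(33)), (16, np.int64(141), np.int64(88), np.int64(51)), (19, np.int64(143), np.int64(87), np.int64(53)), (22, np.int64(138), np.int64(82), np.int64(49)), (25, np.int64(134), np.int64(73), np.int64(31)), (28, np.int64(179), np.int64(175), np.int64(179)), (31, np.int64(168), np.int64(164), np.int64(166)), (34, np.int64(172), np.int64(138), np.int64(126)), (37, np.int64(145), np.int64(88), np.int64(53)), (40, np.int64(145), np.int64(89), np.int64(55)), (43, np.int64(145), np.int64(89), np.int64(54)), (46, np.int64(137), np.int64(87), np.int64(51)), (49, np.int64(203), np.int64(124), np.int64(75)), (52, np.int64(192), np
[... 1974 characters left out ...]
), (70, np.int64(208), np.int64(125), np.int64(74)), (73, np.int64(185), np.int64(112), np.int64(68)), (76, np.int64(190), np.int64(117), np.int64(69)), (79, np.int64(190), np.int64(116), np.int64(67)), (82, np.int64(192), np.int64(119), np.int64(71)), (85, np.int64(195), np.int64(120), np.int64(71)), (88, np.int64(187), np.int64(114), np.int64(69)), (91, np.int64(152), np.int64(94), np.int64(58)), (94, np.int64(153), np.int64(93), np.int64(56)), (97, np.int64(154), np.int64(97), np.int64(57)), (100, np.int64(156), np.int64(96), np.int64(57)), (103, np.int64(154), np.int64(95), np.int64(59)), (106, np.int64(156), np.int64(98), np.int64(58)), (109, np.int64(188), np.int64(115), np.int64(70))]
```

Call:
{"name": "jog_arm", "arguments": {
  "delta_pos": [
    [-2,-4,0],
    [-4,-8,-1],
    [-6,-12,-3],
    [-8.6,-16.5,-4.7],
    [-8.6,-16.5,-4.7],
    [-8.6,-16.5,-4.7]
  ],
  "turn": [0,0,0,0,0,0],
  "grip": [0,0,0,0,0,0]
}}

```text
time_s: 13.8
position: [0.4293, -0.2, 0.2007]
tcp_rot: [[1.0, 0.002, 0.0], [0.002, -1.0, 0.001], [0.0, -0.001, -1.0]]
force: [0.4, 0.8, 0.3]
opening: 1.0
grasp_force: 0.0
```

Run:
```python
from h import *
d=cap('wrist'); np.savez('pics/w10.npz',**d); a=np.load('pics/w1.npz')
print(np.round(read_state()['position'],4), proj(d,[.4637,-.2589,.037]),proj(a,[.4637,-.2589,.037]))
for w in (a,d):
    u,v=proj(w,[.4637,-.2589,.037]).astype(int); g=w['color'].max(2)
    for r in range(v-22,v+26,1 if w is a else 2): print(r,''.join('#' if g[r,c]<45 else ('+' if g[r,c]<70 else '.') for c in range(u-45,u+46)),u-45)
```

```text
[ 0.4295 -0.1997  0.2009] [315.86801912 141.94123388] [242.36365249 133.62484074]
111 ........................................................................................... 197
112 ........................................................................................... 197
113 ........................................................................................... 197
114 ........................................................................................... 197
115 ........................................................................................... 197
116 ........................................................................................... 197
117 ........................................................................................... 197
118 ........................................................................................... 197
119 ........................................................................................... 197
120 ........................................................................................... 197
121 ..............
[... 5481 characters left out ...]

153 ..................###++++++++++++++.....+++++++++++++####+................................. 270
155 ...................###++++++++++##++++#++++++++++..+...+................................... 270
157 .....................+#######+....+###+.+++++.++....++..................................... 270
159 .......................................####+++++##+........................................ 270
161 ........................................................................................... 270
163 ........................................................................................... 270
165 ........................................................................................... 270
```

Run:
```python
from h import *
a=np.load('pics/w1.npz');d=np.load('pics/w10.npz')
p,e=tri((a,225,142),(d,296,153.5));q,e2=tri((a,265.5,137.3),(d,343,146.8));print(p,e,q,e2)
for w,l,r in ((a,(225,142),(265.5,137.3)),(d,(296,153.5),(343,146.8))):
    P,Q=onz(w,*l,.046),onz(w,*r,.046);print((P+Q)/2,np.linalg.norm(P-Q),np.degrees(np.arctan2(*(P-Q)[[1,0]])))
```

```text
[ 0.45473225 -0.23954118  0.04608122] [np.float64(0.5063602146540153), np.float64(0.6160135272220354)] [ 0.45909749 -0.28541186  0.03462473] [np.float64(0.20541121326639303), np.float64(0.248750566464089)]
[ 0.45796417 -0.26232231  0.046     ] 0.04570750688829102 96.73722191578054
[ 0.45731323 -0.26094625  0.046     ] 0.04340289959284232 98.36712329933681
```

Call:
{"name": "jog_arm", "arguments": {
  "delta_pos": [
    [1,-2,0],
    [2,-4,-2],
    [2.8,-6.15,-4],
    [2.8,-6.15,-6],
    [2.8,-6.15,-7],
    [2.8,-6.15,-8],
    [2.8,-6.15,-8],
    [2.8,-6.15,-9],
    [2.8,-6.15,-10],
    [2.8,-6.15,-10],
    [2.8,-6.15,-10]
  ],
  "turn": [9.7,19.4,29.1,38.8,48.5,58.2,67.9,77.6,87.3,97,97],
  "grip": [0.5,0.5,0.5,0.5,0.5,0.5,0.5,0.5,0.5,0.5,0.5]
}}

```text
time_s: 15.22
position: [0.4581, -0.2609, 0.1009]
tcp_rot: [[-0.124, 0.992, 0.001], [0.992, 0.124, -0.0], [-0.001, 0.001, -1.0]]
force: [1.2, -0.5, 0.1]
opening: 0.502
grasp_force: 0.0
```

Run:
```python
from h import *
d=cap('wrist'); np.savez('pics/w11.npz',**d)
s=read_state(); p=s['position'];R=np.array(s['tcp_rot']);print(np.round(p,4),np.round(R,3).tolist(),s['opening'])
c=proj(d,[.4575,-.2615,.046]);print(c)
u,v=c.astype(int); g=d['color'].max(2)
for r in range(max(0,v-50),v+50,3): print(r,''.join('#' if g[r,k]<45 else ('+' if g[r,k]<70 else '.') for k in range(u-90,u+90,2)),u-90)
```

```text
[ 0.4579 -0.2612  0.101 ] [[-0.123, 0.992, 0.001], [0.992, 0.123, -0.001], [-0.001, 0.001, -1.0]] 0.49746811357944437
[250.41505374 213.52983974]
163 .......................................................................................... 160
166 .......................................................................................... 160
169 ............................................+##+.......................................... 160
172 ...........................................##+++#......................................... 160
175 ..........................................#+++++##........................................ 160
178 .......................................####+++++####+..................................... 160
181 ......................................#####++++++#####.................................... 160
184 .....................................######++..++######................................... 160
187 ....................................#######++.+++#######.................................. 160
190 ....................................####..#++++#########...
[... 1711 characters left out ...]
... 160
244 .............############+................#+..+##....................############......... 160
247 ............#############+................#++++##....................#############........ 160
250 ..........+##############+.................#+++#....................+##############+...... 160
253 .........#################...................+......................+################..... 160
256 .......+##################..........................................+#################.... 160
259 ......####################..........................................####################.. 160
262 .....#####################..........................................#####################. 160
```

Call:
{"name": "jog_arm", "arguments": {
  "delta_pos": [
    [0,0,-3],
    [0,0,-5.5],
    [0,0,-7],
    [0,0,-7],
    [0,0,-7],
    [0,0,-7],
    [0,0,-7],
    [0,0,-7],
    [0,0,-7]
  ],
  "turn": [0,0,0,0,0,0,0,0,0],
  "grip": [0.5,0.5,0.5,0.5,1,1,1,1,1]
}}

```text
time_s: 16.4
position: [0.4569, -0.2623, 0.0308]
tcp_rot: [[-0.124, 0.992, 0.0], [0.992, 0.124, -0.0], [-0.0, 0.0, -1.0]]
force: [0.1, -0.2, 2.6]
opening: 0.115
grasp_force: 30.0
```

Call:
{"name": "jog_arm", "arguments": {
  "delta_pos": [
    [0,0,2],
    [0,0,6],
    [1,3,10],
    [2,6,14],
    [3,9,18],
    [4,13,21],
    [5,17,22],
    [6,21,22],
    [7,25,22],
    [8,28,22],
    [8,28,22]
  ],
  "turn": [0,0,0,10,20,30,40,50,60,70,80],
  "grip": [1,1,1,1,1,1,1,1,1,1,1]
}}

```text
time_s: 17.77
position: [0.5366, 0.0202, 0.2501]
tcp_rot: [[-0.999, 0.041, -0.001], [0.041, 0.999, 0.001], [0.001, 0.001, -1.0]]
force: [0.1, -0.7, -0.1]
opening: 0.112
grasp_force: 30.0
```

Call:
{"name": "jog_arm", "arguments": {
  "delta_pos": [
    [1,1.5,0],
    [2.6,3.5,0],
    [2.6,3.5,-2],
    [2.6,3.5,-3.3],
    [2.6,3.5,-3.3]
  ],
  "turn": [10,19.4,19.4,19.4,19.4],
  "grip": [1,1,1,1,1]
}}

```text
time_s: 18.4
position: [0.5614, 0.0528, 0.2161]
tcp_rot: [[-0.959, -0.284, -0.004], [-0.284, 0.959, 0.0], [0.004, 0.001, -1.0]]
force: [-0.5, 0.1, -1.7]
opening: 0.109
grasp_force: 30.0
```

Run:
```python
from h import *
s=read_state();print(np.round(s['position'],4),np.round(s['force'],1))
a=cap('scene'); np.savez('pics/s12.npz',**a); top=cap('top'); np.savez('pics/t12.npz',**top)
print(proj(a,[.5578,.0553,.1783]))
h=cv2.cvtColor(a['color'],cv2.COLOR_BGR2HSV); g=a['color'].max(2); u,v=proj(a,[.5578,.0553,.1783]).astype(int)
for r in range(v-25,v+15): print(r,''.join('B' if (95<h[r,k,0]<125 and h[r,k,1]>120) else '#' if g[r,k]<55 else ('o' if h[r,k,1]<60 and g[r,k]>110 else '.') for k in range(u-35,u+35)),u-35)
```

```text
[0.5614 0.0528 0.2161] [-0.5  0.1 -1.7]
[257.70712473 166.81318287]
141 ooooooo.oooo.....ooooo#####..#.###########.#######..#...########ooooo# 222
142 oooooooooooo......oooooo####.o###################.....################ 222
143 ooo......ooo........ooooooooooB########...#########..###########..#### 222
144 ...........oo........ooooooooo#######.....####.##################..... 222
145 ............ooo....o..oooooooo.######........ooo###################### 222
146 .............ooo.......oooooooo#######..#.....ooB#############.####### 222
147 ..............ooo.......ooooooo#############..##############.oooooooo. 222
148 ...............oooo.......ooooo##########B.....############ooooooooooo 222
149 ................ooooo.....ooooo#B#########.o....#########.oooooooooooo 222
150 .................oo.oo....ooooo.###########ooo..###.####oooooooooooooo 222
151 ..................oo.oo...ooooooB#########..ooo.######.ooooooooooooooo 222
152 ..................oooooo..oooooo##########.oo.oo####.ooooooooooooooooo 222
153 ...................oooo.oooooooo##########.ooo..###....ooooooooooooooo 222
154 .
[... 1427 characters left out ...]
.oo...............#######BB...B.o.ooBBBBBBBBBBBBBooooooooooooooo 222
173 oooooo..................#######BB.oo.#.ooBBBBBBBBBBBBBBooooooooooooooo 222
174 ooooooo..................#####BBBBooooo.BBBBBBBBBBBBBBBBoooooooooooooo 222
175 oooooooo..................###.BBBBBB.BBBBBBBBBBBBBBBBBBB.ooooooooooooo 222
176 o.ooooooo......oo...........#BBBBBBBBBBBBBBBBBBBBBBBBBBB.ooooooooooooo 222
177 ooooooooooo..................BBBBBBBBBBBBBBBBBBBBBBBBBBB.ooooooooooooo 222
178 ooooooooooooooo..............BBBBBBBBBBBBBBBBBBBBBBBBBBB.oo.oooooooooo 222
179 oooooooooooooooo.............BBBBBBBBBBBBBBBBBBBBBBBBBBBBooBoooooooo.. 222
180 ooooooooooooooooo.............BBBBBBBBBBBBBBBBBBBBBBBBBB.ooB.oooooo... 222
```

Call:
{"name": "jog_arm", "arguments": {
  "delta_pos": [
    [0.1,0.25,-0.3],
    [0.1,0.25,-0.6],
    [0.1,0.25,-0.9],
    [0.1,0.25,-1.2],
    [0.1,0.25,-1.2]
  ],
  "turn": [0,0,0,0,0],
  "grip": [1,1,1,1,1]
}}

```text
time_s: 19.12
position: [0.5636, 0.0553, 0.2052]
tcp_rot: [[-0.959, -0.284, -0.001], [-0.284, 0.959, 0.0], [0.001, 0.0, -1.0]]
force: [-0.0, 0.7, -0.5]
opening: 0.11
grasp_force: 30.0
```

Call:
{"name": "jog_arm", "arguments": {
  "delta_pos": [
    [0,0,-0.3],
    [0,0,-0.5],
    [-0.2,0,-0.6],
    [-0.4,0,-0.7],
    [-0.4,0,-0.7]
  ],
  "turn": [0,0,0,0,0],
  "grip": [1,1,1,1,1]
}}

```text
time_s: 19.75
position: [0.5623, 0.0552, 0.2001]
tcp_rot: [[-0.959, -0.284, 0.007], [-0.284, 0.959, -0.0], [-0.006, -0.002, -1.0]]
force: [3.3, 0.5, 4.7]
opening: 0.113
grasp_force: 30.0
```

Call:
{"name": "jog_arm", "arguments": {
  "delta_pos": [
    [-0.3,0,-0.05],
    [-0.6,0,-0.15],
    [-0.9,0,-0.25],
    [-0.9,0,-0.25]
  ],
  "turn": [0,0,0,0],
  "grip": [1,1,1,1]
}}

```text
time_s: 20.25
position: [0.5556, 0.054, 0.1983]
tcp_rot: [[-0.959, -0.284, 0.012], [-0.284, 0.959, -0.003], [-0.011, -0.006, -1.0]]
force: [5.4, -2.0, 5.9]
opening: 0.112
grasp_force: 30.0
```

Call:
{"name": "jog_arm", "arguments": {
  "delta_pos": [
    [-0.3,0,-0.15],
    [-0.6,0,-0.3],
    [-0.8,0,-0.5],
    [-0.8,0,-0.5]
  ],
  "turn": [0,0,0,0],
  "grip": [1,1,1,1]
}}

```text
time_s: 20.75
position: [0.5469, 0.0527, 0.1934]
tcp_rot: [[-0.959, -0.284, 0.01], [-0.285, 0.959, -0.005], [-0.009, -0.008, -1.0]]
force: [3.9, -4.8, 7.6]
opening: 0.112
grasp_force: 30.1
```

```bash
cat > nutdump.py <<'E'
from h import *
a=cap('scene'); s=read_state();print(np.round(s['position'],4),np.round(s['force'],1),np.round(s['moment'],2))
h=cv2.cvtColor(a['color'],cv2.COLOR_BGR2HSV); g=a['color'].max(2); u,v=proj(a,[.5578,.0553,.1783]).astype(int)
for r in range(v-22,v+15): print(r,''.join('B' if (95<h[r,k,0]<125 and h[r,k,1]>120) else '#' if g[r,k]<55 else ('o' if h[r,k,1]<60 and g[r,k]>110 else '.') for k in range(u-32,u+28)),u-32)
E
python3 nutdump.py
```

```text
[0.5469 0.0527 0.1935] [ 4.5 -5.   7.2] [-1.   -1.01 -0.14]
144 oooo##.oooo..##########.....######################..#..##### 225
145 ooooooooooooo.#######..#B#....#####################...###### 225
146 ....ooooooooo.######....#####...############################ 225
147 .......ooooooo#####......#####.....###############.######.oo 225
148 ......oooooooo.#####....#########...##########.o#########ooo 225
149 ........ooooooooo###..#####################.##..#########ooo 225
150 .......oooooooooooo##..########...#########...###########ooo 225
151 ........ooooooooo.ooo...#######....#########.############ooo 225
152 ..........ooooooooooo.oo######......#.oo################.ooo 225
153 ...........ooooooooo.ooo######.......oooo##############ooooo 225
154 ............ooooooooo.o.########.##..###.############.oooooo 225
155 ............ooooooooooo..B########B##...############...ooooo 225
156 ............oooooooooooo.B##########.oo.##########......oooo 225
157 ..............ooooooooo..B##########ooooo########.ooo....ooo 225
158 ................ooooo....B##########.oooo######.oo..ooo..... 225
159 .
[... 812 characters left out ...]
oooooo 225
171 .....................##################BBBBBBBBBBBBBoooooooo 225
172 .....................#######BBB#######.BBBBBBBBBBBBBoooooooo 225
173 .....................#######BBB######.BBBBBBBBBBBBBBoooooooo 225
174 oo....................#####BBBB......BBBBBBBBBBBBBBBBooooooo 225
175 .ooo...................####BBBBBB..BBBBBBBBBBBBBBBBBB.oooooo 225
176 .........................##BBBBBBBBBBBBBBBBBBBBBBBBBB.oooooo 225
177 oo.........................BBBBBBBBBBBBBBBBBBBBBBBBBB.oooooo 225
178 oo........................BBBBBBBBBBBBBBBBBBBBBBBBBBB.oo.ooo 225
179 ooo.......................BBBBBBBBBBBBBBBBBBBBBBBBBBBBooBooo 225
180 ooooo.....oo...............BBBBBBBBBBBBBBBBBBBBBBBBBB.ooB.oo 225
```

Call:
{"name": "jog_arm", "arguments": {
  "delta_pos": [
    [0.1,0,0],
    [0.15,0,0],
    [0.2,0,-0.03],
    [0.22,0,-0.06],
    [0.25,0,-0.1],
    [0.25,0,-0.15],
    [0.25,0,-0.15]
  ],
  "turn": [-8,-16,-24,-32,-40,-48,-48],
  "grip": [1,1,1,1,1,1,1]
}}

```text
time_s: 21.68
position: [0.548, 0.059, 0.192]
tcp_rot: [[-0.852, 0.524, 0.008], [0.524, 0.852, 0.007], [-0.003, 0.01, -1.0]]
force: [2.2, 10.8, 10.4]
opening: 0.114
grasp_force: 30.9
```

```bash
python3 nutdump.py | head -1
```

```text
[0.548  0.0589 0.1921] [ 3.4  9.9 10.4] [ 2.13 -0.83  0.2 ]
```

Call:
{"name": "jog_arm", "arguments": {
  "delta_pos": [
    [0.15,0,0.25],
    [0.15,0,0.25],
    [0.15,0,0.25],
    [0.17,0,0.22],
    [0.19,0,0.19],
    [0.21,0,0.16],
    [0.23,0,0.13],
    [0.25,0,0.1],
    [0.27,0,0.07],
    [0.29,0,0.04],
    [0.31,0,0],
    [0.31,0,0]
  ],
  "turn": [0,0,0,-9,-18,-27,-36,-45,-54,-63,-72,-81],
  "grip": [0.77,0.77,0.77,0.77,0.77,0.77,0.77,0.77,0.77,0.77,0.77,0.77]
}}

```text
time_s: 23.22
position: [0.5481, 0.0554, 0.1898]
tcp_rot: [[0.388, 0.922, -0.001], [0.922, -0.388, 0.0], [0.0, -0.001, -1.0]]
force: [-2.6, 0.9, 4.3]
opening: 0.231
grasp_force: 2.7
```

```bash
python3 nutdump.py
```

```text
[0.5481 0.0553 0.1898] [-0.1  0.1  3.5] [0.08 0.02 0.11]
144 o.###.#.###################.................oooooooo.####### 225
145 o.##..############...................#.#####ooooooooo.####.. 225
146 ..#......###.o...#.........oooooo.B#########ooooo..o...##.o# 225
147 ..########.oooo..#.......#.ooooooo####.........oooooooo##.oo 225
148 ...######..ooooo..########.oooooo.#...######.o....##..####oo 225
149 ...####.oooooooooo.#..........oooooo.#######..oooooooooB##oo 225
150 ...####.oooooo.o.....#######......##.#######....ooooooo##.oo 225
151 ...####.....oooooo.########..ooooo##########.....oooooo...oo 225
152 ....###.ooo....##..########.ooooo#######...ooo....oooooooooo 225
153 .....###.#...ooooo.########.ooooo#####.oooo.ooo.....oooooooo 225
154 .....###....ooooooo########.ooooo####.ooooooo.oo.....ooooooo 225
155 .....###.....oooooooooo####.ooooo###B.oooooooo.ooo.....ooooo 225
156 .......#.....oooooooooo.###...ooo####.ooooooooo..oo.....oooo 225
157 ......#........oooooooo.B##......####.ooooooooooo.ooo....ooo 225
158 .................oooo...B##......####.oooooooooooo..ooo..... 225
159 ....
[... 809 characters left out ...]
oooooo 225
171 .....................#######.BB#######.oBBBBBBBBBBBBoooooooo 225
172 .....................#######.BB#######.BBBBBBBBBBBBBoooooooo 225
173 .....................######.BBB######.BBBBBBBBBBBBBBoooooooo 225
174 ......................#####BBBB#####..BBBBBBBBBBBBBBBooooooo 225
175 .......................####BBBBBBB.BBBBBBBBBBBBBBBBBB.oooooo 225
176 .........................##BBBBBBBBBBBBBBBBBBBBBBBBBB.oooooo 225
177 ..........................#BBBBBBBBBBBBBBBBBBBBBBBBBB.oooooo 225
178 ..........................BBBBBBBBBBBBBBBBBBBBBBBBBBB.oo.ooo 225
179 .................o.........BBBBBBBBBBBBBBBBBBBBBBBBBBBooBooo 225
180 ..............oooooo.......BBBBBBBBBBBBBBBBBBBBBBBBBB.ooB.oo 225
```

Call:
{"name": "jog_arm", "arguments": {
  "delta_pos": [
    [0.02,0,-0.03],
    [0.04,0,-0.06],
    [0.06,0,-0.1],
    [0.08,0,-0.13],
    [0.1,0,-0.17],
    [0.12,0,-0.2],
    [0.12,0,-0.2],
    [0.12,0,-0.2]
  ],
  "turn": [-9,-18,-27,-36,-45,-54,-61,-61],
  "grip": [0.77,0.77,0.77,0.77,0.77,0.77,0.77,0.77]
}}

```text
time_s: 24.28
position: [0.5476, 0.0541, 0.1875]
tcp_rot: [[0.993, 0.116, -0.004], [0.116, -0.993, -0.002], [-0.005, 0.002, -1.0]]
force: [-3.4, -2.8, 5.2]
opening: 0.227
grasp_force: 5.7
```

```bash
python3 nutdump.py|head -1
```

```text
[0.5476 0.0541 0.1875] [-4.2 -2.3  5. ] [-0.41  0.58  0.09]
```

Call:
{"name": "jog_arm", "arguments": {
  "delta_pos": [
    [0,0,0.3],
    [0,0,3],
    [-1,0,6],
    [-3,0,7],
    [-3,0,7],
    [-3,0,7]
  ],
  "turn": [0,0,0,-3,-6,-6],
  "grip": [0.6,0.6,0.6,0.6,0.6,0.6]
}}

```text
time_s: 25.08
position: [0.5199, 0.0554, 0.2577]
tcp_rot: [[1.0, 0.01, 0.001], [0.01, -1.0, 0.0], [0.001, -0.0, -1.0]]
force: [-0.3, -0.5, 0.1]
opening: 0.399
grasp_force: 0.0
```

Run:
```python
from h import *
d=cap('wrist'); np.savez('pics/w13.npz',**d)
s=read_state(); print(np.round(s['position'],4),np.round(s['tcp_rot'],3).tolist())
rim=np.array([.5833,.0553,.1341]);ax=np.array([-.5,0,.866])
for z in (.067,.071,.075,.079): print(z,proj(d,rim+z*ax),proj(d,rim+(z+.012)*ax))
cv2.imwrite('pics/w13.png',cv2.resize(d['color'][30:230,150:350],(780,600) if 0 else (600,600),interpolation=cv2.INTER_CUBIC))
```

```text
[0.5199 0.0554 0.2575] [[1.0, 0.01, 0.001], [0.01, -1.0, 0.0], [0.001, -0.0, -1.0]]
0.067 [253.82449527 167.36083918] [253.75195481 179.67875205]
0.071 [253.80090609 171.3664583 ] [253.72654773 183.99306463]
0.075 [253.77673325 175.47118776] [253.70048778 188.4182401 ]
0.079 [253.75195481 179.67875205] [253.67374946 192.95860726]
```

View pics/w13.png

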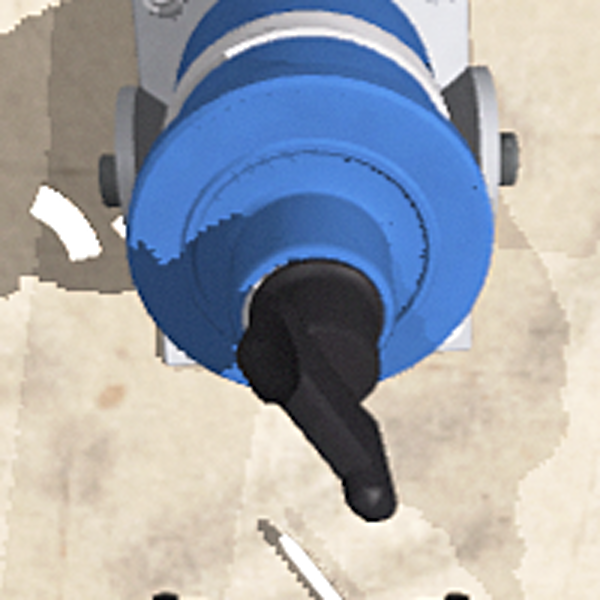

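Run:
```python
from h import *
from scipy.optimize import least_squares
d=np.load('pics/w13.npz')
rim=np.array([.5833,.0553,.1341]);ax=np.array([-.5,0,.866]);X=np.array([.866,0,.5]);Y=np.array([0,1,0])
obs=np.array([[240,151.7],[274,196.7]])
def f(p):
    a,z,dy=p; w=np.cos(a)*X+np.sin(a)*Y; c=rim+z*ax+dy*Y
    return (np.array([proj(d,c+.0225*w),proj(d,c-.0225*w)])-obs).ravel()
r=least_squares(f,[.6,.08,0],x_scale=[.1,.01,.01]); print(np.degrees(r.x[0]),r.x[1:],r.fun)
```

```text
30.295876533578035 [ 0.07505993 -0.00278408] [ 0.16261879  0.42359146 -0.18514773 -0.40272581]
```

Call:
{"name": "jog_arm", "arguments": {
  "delta_pos": [
    [1,0,0],
    [2.9,0,0],
    [2.9,0,-1.5],
    [2.9,0,-3.5],
    [2.9,0,-5.5],
    [2.9,0,-6.8],
    [2.9,0,-6.8],
    [2.9,0,-6.8],
    [2.9,0,-6.8],
    [2.9,0,-6.8]
  ],
  "turn": [10,20,30,33,33,33,33,33,33,33],
  "grip": [0.6,0.6,0.6,0.6,0.6,0.6,1,1,1,1]
}}

```text
time_s: 26.38
position: [0.5501, 0.0545, 0.1904]
tcp_rot: [[0.834, 0.552, 0.004], [0.552, -0.834, -0.002], [0.002, 0.003, -1.0]]
force: [2.0, -2.2, -0.2]
opening: 0.125
grasp_force: 39.9
```

Call:
{"name": "jog_arm", "arguments": {
  "delta_pos": [
    [0,0,0],
    [0.02,0,-0.03],
    [0.04,0,-0.06],
    [0.06,0,-0.1],
    [0.08,0,-0.13],
    [0.08,0,-0.13]
  ],
  "turn": [-8,-16,-24,-32,-40,-40],
  "grip": [1,1,1,1,1,1]
}}

```text
time_s: 27.12
position: [0.5492, 0.0543, 0.1897]
tcp_rot: [[0.994, -0.111, 0.001], [-0.111, -0.994, -0.003], [0.001, 0.003, -1.0]]
force: [-1.8, -5.4, 5.6]
opening: 0.11
grasp_force: 30.1
```

```bash
python3 nutdump.py|head -1
```

```text
[0.5492 0.0543 0.1896] [-2.5 -4.7  7.7] [-0.69  0.21  0.27]
```

Call:
{"name": "jog_arm", "arguments": {
  "delta_pos": [
    [0.01,0,-0.02],
    [0.02,0,-0.04],
    [0.03,0,-0.06],
    [0.03,0,-0.06]
  ],
  "turn": [-6,-12,-16,-16],
  "grip": [1,1,1,1]
}}

```text
time_s: 27.68
position: [0.5498, 0.0544, 0.1892]
tcp_rot: [[0.925, -0.379, 0.001], [-0.379, -0.925, -0.002], [0.002, 0.002, -1.0]]
force: [-3.1, -4.1, 6.4]
opening: 0.136
grasp_force: 34.0
```

```bash
python3 nutdump.py|head -1
```

```text
[0.5497 0.0544 0.1891] [-2.5 -4.7  7.4] [-0.55  0.12  0.64]
```

Call:
{"name": "jog_arm", "arguments": {
  "delta_pos": [
    [0,0,0],
    [0,0,0.1],
    [0,0,0.3],
    [0,0,3],
    [-1,0,6],
    [-3,0,7],
    [-3,0,7],
    [-3,0,7]
  ],
  "turn": [0,0,0,0,8,16,22,22],
  "grip": [0.6,0.6,0.6,0.6,0.6,0.6,0.6,0.6]
}}

```text
time_s: 28.72
position: [0.5193, 0.0558, 0.2578]
tcp_rot: [[1.0, -0.01, -0.0], [-0.01, -1.0, 0.001], [-0.0, -0.001, -1.0]]
force: [-0.0, -0.2, -0.2]
opening: 0.4
grasp_force: 0.0
```

Run:
```python
from h import *
d=cap('wrist'); np.savez('pics/w14.npz',**d)
s=read_state(); print(np.round(s['position'],4),np.round(s['force'],1))
g=d['color'].max(2)
for r in range(108,225,3): print(r,''.join('#' if g[r,k]<45 else ('+' if g[r,k]<80 else '.') for k in range(200,310,2)))
```

```text
[0.5195 0.0557 0.2576] [0.2 0.1 1.2]
108 .......+...............................................
111 .............................................+.........
114 .......................................................
117 .......................+#+++++++#......................
120 ....................+##++++++++++..+...................
123 ...................#########+#+++++++..................
126 ..................################++++.................
129 .................##################++++................
132 .................##################++++................
135 .................#####################+................
138 .................#########+###+++++###+................
141 .................+#############+++++#+.................
144 ..................############+++..+++.................
147 ......+...........############+++..+#+.................
150 ..................############+++.++++.................
153 ..................###########+++++++++.................
156 ...................############++++++#.................
159 ....................#######++++#++++#..
[... 576 characters left out ...]
........##++++#.........................
192 .......................##++++#.........................
195 .......................##++++#.........................
198 .......................#+++..+.........................
201 .......................###++#..........................
204 ........................####...........................
207 .......................................................
210 .......................................................
213 .......................................................
216 .......................................................
219 .......................................................
222 .......................................................
```

Run:
```python
from h import *
from scipy.optimize import least_squares
rim=np.array([.5833,.0553,.1341]);ax=np.array([-.5,0,.866]);X=np.array([.866,0,.5]);Y=np.array([0,1,0])
d=np.load('pics/w14.npz')
for obs in ([[267,146.5],[252.6,199]],[[266,150],[252.6,199]]):
    obs=np.array(obs)
    def f(p):
        a,z,dy=p; w=np.cos(a)*X+np.sin(a)*Y; c=rim+z*ax+dy*Y
        return (np.array([proj(d,c+.0225*w),proj(d,c-.0225*w)])-obs).ravel()
    r=least_squares(f,[-.3,.08,0],x_scale=[.1,.01,.01]); print(np.degrees(r.x[0]),r.x[1:],r.fun)
# flange lower edge & extents in w14 vs w8-hypothesis: predict for resting/home
h=cv2.cvtColor(d['color'],cv2.COLOR_BGR2HSV)
b=((h[...,0]>95)&(h[...,0]<125)&(h[...,1]>120)).astype(np.uint8)
ys,xs=np.where(b[:, 180:330]); 
for u in (215,220,225,285,290,295): print(u,np.where(b[:,u])[0].max(),end=' ')
print(); t=np.radians(np.arange(0,360,.5))
for k in (7,4): 
    P=np.array([proj(d,rim+k/1000*ax+.049*(np.cos(a)*X+np.sin(a)*Y)) for a in t])
    print(k,[round(max(P[abs(P[:,0]-u)<1][:,1]),1) for u in (215,220,225,285,290,295)],P[:,0].min(),P[:,0].max())
```

```text
-11.427091196820367 [ 0.07504971 -0.00377541] [-0.16336599  1.24883213  0.19034692 -1.2300583 ]
-11.008190607637676 [ 0.07672383 -0.00341858] [ 0.06941249 -0.55552067 -0.08099149  0.54824647]
215 149 220 152 225 154 285 150 290 146 295 142 
7 [np.float64(152.5), np.float64(155.6), np.float64(157.8), np.float64(155.9), np.float64(153.1), np.float64(149.7)] 190.64261988888472 315.48330714097995
4 [np.float64(150.4), np.float64(153.2), np.float64(155.6), np.float64(153.7), np.float64(150.7), np.float64(147.2)] 191.1094069259199 314.98487150919067
```

Call:
{"name": "jog_arm", "arguments": {
  "delta_pos": [
    [1,0,0],
    [3,0,0],
    [3,0,-2],
    [3,0,-4.5],
    [3,0,-6.5],
    [3,0,-6.9],
    [3,0,-6.9],
    [3,0,-6.9],
    [3,0,-6.9],
    [3,0,-6.9]
  ],
  "turn": [-6,-11,-11,-11,-11,-11,-11,-11,-11,-11],
  "grip": [0.6,0.6,0.6,0.6,0.6,0.6,1,1,1,1]
}}

```text
time_s: 30.02
position: [0.5499, 0.0536, 0.1896]
tcp_rot: [[0.98, -0.198, 0.001], [-0.198, -0.98, -0.003], [0.002, 0.003, -1.0]]
force: [-0.7, -5.3, 2.5]
opening: 0.118
grasp_force: 29.5
```

Call:
{"name": "jog_arm", "arguments": {
  "delta_pos": [
    [0,0,0],
    [0.02,0,-0.02],
    [0.02,0,-0.04],
    [0.02,0,-0.04],
    [0.02,0,-0.04]
  ],
  "turn": [-6,-12,-18,-22,-22],
  "grip": [1,1,1,1,1]
}}

```text
time_s: 30.65
position: [0.5497, 0.0543, 0.1896]
tcp_rot: [[0.836, -0.549, 0.0], [-0.549, -0.836, -0.003], [0.002, 0.002, -1.0]]
force: [-2.4, -2.7, 4.9]
opening: 0.151
grasp_force: 36.7
```

```bash
python3 nutdump.py|head -1
```

```text
[0.5497 0.0543 0.1896] [-2.9 -3.3  5.7] [-0.41  0.44  0.81]
```

Call:
{"name": "jog_arm", "arguments": {
  "delta_pos": [
    [0,0,0],
    [0,0,0.1],
    [0,0,0.3],
    [0,0,3],
    [-1,0,6],
    [-3,0,7],
    [-3,0,7],
    [-3,0,7],
    [-3,0,7]
  ],
  "turn": [0,0,0,0,8,16,24,32,32],
  "grip": [0.6,0.6,0.6,0.6,0.6,0.6,0.6,0.6,0.6]
}}

```text
time_s: 31.82
position: [0.5197, 0.0557, 0.2582]
tcp_rot: [[1.0, -0.028, -0.0], [-0.028, -1.0, 0.001], [-0.0, -0.001, -1.0]]
force: [0.3, -0.1, -0.4]
opening: 0.401
grasp_force: 0.0
```

Run:
```python
from h import *
d=cap('wrist'); np.savez('pics/w15.npz',**d)
s=read_state(); print(np.round(s['position'],4),np.round(s['force'],1))
g=d['color'].max(2)
for r in range(114,210,4): print(r,''.join('#' if g[r,k]<45 else ('+' if g[r,k]<80 else '.') for k in range(210,300,2)))
for n in ('w8','w13','w14','w15'):
    e=np.load(f'pics/{n}.npz');h=cv2.cvtColor(e['color'],cv2.COLOR_BGR2HSV)
    b=((h[...,0]>95)&(h[...,0]<125)&(h[...,1]>120)).astype(np.uint8)
    # height of flange outer top along axis estimated from left/right lower edge points: relative to resting prediction
    rim=np.array([.5833,.0553,.1341]);ax=np.array([-.5,0,.866]);X=np.array([.866,0,.5]);Y=np.array([0,1,0])
    out=[]
    for u in (205,210,215,220,290,295,300):
        v=np.where(b[:,u])[0].max(); best=[]
        for k in np.arange(-6,14,.25):
            P=np.array([proj(e,rim+k/1000*ax+.049*(np.cos(a)*X+np.sin(a)*Y)) for a in np.radians(np.arange(90,271,1))])
            i=np.argsort(P[:,0]); best.append((abs(np.interp(u,P[i,0],P[i,1])-v),k))
        out.append(min(best)[1])
    print(n,out)
```

```text
Still running in the background as job /tmp/bash_jobs.1000/a5772a94055d (pid 1717). You'll get a notice when it ends.
```

```bash
kill -- -$(cat /tmp/bash_jobs.1000/a5772a94055d/pid); timeout 60 python3 - <<'E'
from h import *
from scipy.optimize import least_squares
d=dict(np.load('pics/w15.npz')); g=d['color'].max(2)
for r in range(114,210,4): print(r,''.join('#' if g[r,k]<45 else ('+' if g[r,k]<80 else '.') for k in range(210,300,2)))
X=np.array([.866,0,.5]);Y=np.array([0,1,0]);ax=np.array([-.5,0,.866]);rim=np.array([.5833,.0553,.1341])
t=np.radians(np.arange(90,271,2)); us=(205,210,215,220,290,295,300)
for n in ('w8','w13','w14','w15'):
    e=dict(np.load(f'pics/{n}.npz'));h=cv2.cvtColor(e['color'],cv2.COLOR_BGR2HSV)
    b=((h[...,0]>95)&(h[...,0]<125)&(h[...,1]>120))
    v=[np.where(b[:,u])[0].max() for u in us]
    def low(k):
        P=np.array([proj(e,rim+k*ax+.049*(np.cos(a)*X+np.sin(a)*Y)) for a in t]); i=np.argsort(P[:,0]); return np.interp(us,P[i,0],P[i,1])
    a,c=low(.007),low(.004); print(n,np.round(7+3*(v-a)/(a-c),1))
E
```

```text
114 .............................................
118 ................#+++++++++.+.................
122 .............############++++++..............
126 ............###########+#####+++.............
130 ...........####################++............
134 ...........#####################+............
138 ...........#########+#######+++#+............
142 ...........+##############++++++.............
146 ............+#############+++..+.............
150 ............+#############+++++++............
154 .............############+++++++.............
158 .............##########++###++#..............
162 ...............#######++++++#+...............
166 .................+####+++++..................
170 .................####+++++...................
174 ................####++++++...................
178 ................###+++++#....................
182 ................###+++++.....................
186 ................##+++++......................
190 ...............+###+++#......................
194 ...............+##++++#......................
198 ...............###++.+.......................
202 ................###+#........................
206 .............................................
w8 [5.7 5.5 6.2 5.2 2.7 2.2 1.5]
w13 [ 4.400e+00  2.022e+02  3.100e+00  4.200e+00  1.000e-01 -5.000e-01
  2.227e+02]
w14 [  3.7   2.7   3.    2.9  -1.5  -1.9 220.4]
w15 [  3.6   3.2   2.5   2.7  -1.6  -1.5 218.2]bash: kill: (-1717) - No such process
```

```bash
timeout 100 python3 -c "
from rig import *
print(hand_in())"
```

```text
the job is handed in; nothing more can be done
None
```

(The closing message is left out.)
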